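# Hang the green chopping board on the rail

### The arm

A 7-joint arm with a two-finger parallel gripper is mounted at the origin on a cart in front of the work surface, level with it; the furniture and walls round the work are solid. World frame = base frame: x ahead of the robot, y to its left, z up, the work surface at z = 0. Lengths are in m, angles in rad, forces in N, time in s.
With the tool pointing down it reaches from about 0.425 to 0.925 m from the base axis. Payload 6.8 kg.
Tool frame: the origin (TCP) lies at the very end of the fingers, on their centre line; the grasp point (between the pads) lies 19 mm behind it (bot.grasp_offset is the distance from the TCP to the grasp point, in m); z points along the fingers, y is the direction in which the jaws open and shut (so a half turn about z gives the same grasp; the last joint's range is limited). The gripper opens to 85 mm and grips with 20 to 120 N. Pads are 22 mm wide; open, the fingers measure 114 mm over their backs; the gripper's body (76 mm by 85 mm) begins 54 mm behind the grasp point. The pads swing forward as they close: fully open they stand 13 mm farther back than shut.
Start: joints at [1.158, 0.477, 0.022, 1.555, -0.011, 1.109, -0.083], TCP at [0.203, -0.644, 0.231] pointing down, gripper open.
Joint ranges: [-2.96, 2.96], [-0.34, 2.1], [-1.41, 1.46], [0.24, 2.44], [-1.37, 4.51], [0.17, 1.92], [-2.96, 2.96]. Speed limits (rad/s): [2.39, 2.39, 3.14, 3.14, 3.14, 3.14, 3.14].

### API

Orientations are given as a unit quaternion [w, x, y, z].
In Python, from station import monitor, cams, bot, finder gives the robot as it stands.
- The arm moves only by the tool jog_arm, never from a script. Its argument "plan" is a list of rows, each an object of numbers: "x", "y", "z": the shift along the tool's x, y, z as a fraction of full scale; "wx", "wy", "wz": the turn, a rotation vector about the tool's x, y, z as a fraction of full scale. A call has 1 to 12 rows; each row is the pose to reach, as a shift and turn from the pose measured when the call began, along the tool's axes at that moment, turning the shorter way round; what a row does not reach only later rows make up. Full scale, the value 1, is 20 cm for a shift and 180 degrees for a turn. A row lasts 1/12 s, in which the tool goes at most 41.7 mm and 7.16 degrees, less where a joint would pass 70% of its speed; a pose out of reach is approached as far as the arm can. A call with a number of a shift or a turn outside -1 to 1 is refused whole. A call with a gripper value outside its range is refused whole. "hand" is the opening, from -1 (shut) to 1 (fully open), set as the call begins (left out, the last holds). The fingers move at their own pace and stop on an object; "grip_force" is the grip in N (left out, the last holds). Time passes only in rows, so rows that repeat a pose let the fingers close. It gives the time, the measured TCP pose, the force and the opening at its end, in the units of the state.
- monitor.get_obs(): the state, without advancing time (a new reading comes with each control period).
- cams.read_camera(name): name is "scene" or "top" or "wrist"; returns the picture (420x560x3 uint8, red, green, blue); there is no depth.
- cams.get_calibration(name): a dict with "fx", "fy", "cx", "cy" (pixels), "distortion" ([k1, k2, p1, p2, k3] as OpenCV has them; the pictures are not rectified), "extrinsics" (4x4, takes a point from world to camera coordinates). Camera axes: x right, y down, z forward; pixel columns grow to the right and rows downward; lengths in m; the calibration is good to about 2 mm. A picture is of the moment at which its call begins: read the wrist's pose just before it. get_calibration takes no time and is no camera call; for the wrist camera it gives the pose at the moment of the call.
- bot.hand_in(): hands the job in, once; it reports no verdict.
Trained networks look in the newest picture that a camera, given by its name, has taken for a name from the list of things; names that differ only in an ending like _2 or _b are one class to them, and where a whole thing is asked for, a point or a joint stands for the part that bears it (a point fixed in the world has none). Each returns a list of dicts, best first, with "confidence" (0 to 1); they miss things now and then, are a little off and sometimes report something else, mostly with a low value. They report only what shows in the picture. A call takes as long as a camera call.
- finder.find_in(camera, target): "bbox" ([left, top, width, height] in pixels, round what is visible of it).
- finder.place_of(camera, target): "location" ([column, row] in pixels: a listed point, or the origin of a listed thing).
The state is a dict: "t": time; "q": joint angles; "joint_vel": joint speeds; "joint_torque": joint torques, N m; "eef_pos": TCP position; "tool_rot": TCP orientation; "contact_force": force on the tool from outside, world axes, zero at the start; "torque": the same for the moment, N m; "gripper_width": opening from 0.0 (shut) to 1.0 (fully open).
Only numpy, scipy, OpenCV 4.12 (cv2) and the standard library are available. Lean on these libraries where they do the work, as an engineer would, in place of code of your own. Each camera call takes 0.05 s, during which the arm holds its last target. There are 200 camera calls.

### The job

Draw the green chopping board by its grip tab up out of its slanted slot, without pulling the other boards out or wrenching at the holder. Hang it by its two rear hooks on the open left part of the rail, lowering it gently until you feel the hooks rest on the rail, then slide it right along the rail, under the guard plate, until it is centred over the red mark, and let go so that it hangs upright by itself. Leave the food and dishes round about where they are.

Things in the scene. Friction and masses are not known exactly. Their poses are not given: they have to be found in the camera images.
- board_green: green plastic chopping board, loose, 0.15 to 0.3 kg, starts in one of the three slots (which varies); 8 thick, 150 wide, 130 tall (mm), with a grip tab (8 thick, 46 wide) at the middle of its top edge reaching up to 190 mm; origin: centre of its lower edge; z runs up the board to the tab, y along its width, x normal to it, to its back
- green_hooks (a point): midpoint of the green board's two rear hooks (board's x 11.5, z 124 mm), axes as the board's. Steel hooks at y = +40 and -40 mm, 10 mm wide: an arm 6 mm thick, its underside at this point, ends in a lip hanging 15 mm down. The downward mouth between board and lip reaches from x = -7.5 to 7.5 mm here, to 12 at its open end; back of the lip at x = 16
- board_red: red chopping board, stays in its slot; same make as the green, same axes
- board_yellow: yellow chopping board, stays in its slot; same make as the green, same axes
- holder: bamboo holder, fixed, base 190 x 176 x 12 mm, origin under its centre, z up. Three slots along y, at x = -60, 0, 60 mm, leaning 30 degrees, tops towards -x (the robot): boards slide out along (-0.5, 0, 0.866) of its frame. Slots 12 mm wide, 156 long, 60 deep along the slope, floors 24 mm above the worktop
- rail_stand: steel hanging stand, fixed, foot x -30 to 80, y -155 to 155 mm; origin on the worktop under the middle of its rail. Round 10 mm rail along y at x = 0, y -140 to 140 mm; bumper bar 85 mm below it, posts 45 mm behind. Rail height adjustable, not measured: its top is 190 to 220 mm above the worktop, to be felt. Boards hang on its -x side (towards the robot), back to the rail
- rail_open (a point): point on the worktop straight under the middle of the rail's open left part (stand's y = 79 mm). Hooks can be put on only from stand's y = 23 to 135 mm; right of it (y = -148 to 23, x = -6 to 52 mm) a grey guard plate 4 mm thick lies over the rail, 10 mm above its top: hooks slide along under it
- mark (a point): red mark, a small clip on the stand's foot under the right part of the rail; the point lies straight under the rail (stand's x = 0), 16 mm above the worktop, axes as the stand's; its place along y varies by 30 mm
- mug_red: red-brown mug, 94 mm tall, bystander; origin at the centre of its underside
- tomato: red tomato, 65 mm, bystander; origin at its underside
- onion: brown onion, 82 mm wide, 94 mm tall, bystander; origin at its underside
- lime: green lime, 46 to 52 mm, bystander; origin at its underside

How it is judged:
On the way, in this order (a step that is already met when the one before it is completed fails the run):
1. the green board has been drawn clear of the holder (height (world z) of board_green above 0.1 m and contact force between board_green and holder below 0.01 N), for 0.1 s.
2. the green board's hooks rest on the open left part of the rail (x of board_green in the frame of rail_stand between -0.022 and -0.002 m and height (world z) of board_green between 0.05 and 0.115 m and contact force between board_green and rail_stand above 0.5 N and angle between board_green's own z axis and vertical below 0.15 rad and y of board_green in the frame of mark above 0.09 m), for 0.1 s.
At the end, for the whole second after the job is handed in: the green board hangs by itself from the rail, upright (within 0.15 rad), parallel to the rail, at rest, its middle within 10 mm of the red mark along the rail; the red and yellow boards are in their slots (within 20 mm of where they were) (x of board_green in the frame of rail_stand between -0.022 and -0.002 m and height (world z) of board_green between 0.05 and 0.115 m and contact force between board_green and rail_stand above 0.5 N and angle between board_green's own z axis and vertical below 0.15 rad and y of board_green in the frame of mark between -0.01 and 0.01 m and angle between the y axis of board_green and the y axis of rail_stand, either way round below 0.1 rad and linear speed of board_green below 0.02 m/s and distance of each of board_red, board_yellow from where it was at the start of the episode below 0.02 m); the robot touches nothing.
It fails at once if the green board is pressed on the rail stand with more than 35 N (contact force between board_green and rail_stand above 35 N).
It fails at once if the green board is wrenched against the holder with more than 35 N (contact force between board_green and holder above 35 N).
It fails at once if another board is pulled up or shoved by more than 30 mm (distance of any of board_red, board_yellow from where it was at the start of the episode above 0.03 m).
It fails at once if a bystander is moved more than 30 mm (distance of any of mug_red, tomato, onion, lime from where it was at the start of the episode above 0.03 m).
It also fails if it takes over 56 s, if anything falls off the work surface, if the arm or the gripper's body presses on something with over 40 N, if the wrist force passes 120 N, or if a joint passes its speed limit or range.

## Working session

There is one attempt and no reset: what is moved stays moved. The work goes in short steps, Python scripts to look and compute and a tool call to move; the robot and the scene stay as the last step left them, time stands still between calls to the robot, and variables do not carry over. Pictures are saved under pics/ and viewed, about 8 in all and at most 12, crops included, and the job is handed in when it is done.

Besides the shell and the picture viewer there is one more tool, called as name([rows], argument=value, ...), one row to a line, values as JSON. jog_arm: Moves the arm, as the interface text tells. Shift numbers are shares of 20 cm and turn numbers shares of 180 degrees, none past 1 either way. Its arguments: {"type":"object","properties":{"plan":{"type":"array","items":{"type":"object","properties":{"x":{"type":"number","minimum":-1,"maximum":1},"y":{"type":"number","minimum":-1,"maximum":1},"z":{"type":"number","minimum":-1,"maximum":1},"wx":{"type":"number","minimum":-1,"maximum":1},"wy":{"type":"number","minimum":-1,"maximum":1},"wz":{"type":"number","minimum":-1,"maximum":1}}}},"hand":{"type":"number"},"grip_force":{"type":"number"}},"required":["plan"]}

```bash
ls; mkdir -p pics; python3 - <<'E'
from station import monitor, cams, bot, finder
import cv2,numpy as np
o=monitor.get_obs(); print({k:np.round(v,3).tolist() for k,v in o.items()}, bot.grasp_offset)
for c in ["scene","top"]:
    im=cams.read_camera(c); cv2.imwrite(f"pics/{c}0.png",im[:,:,::-1])
    k=cams.get_calibration(c); print(c,{a:np.round(b,4).tolist() for a,b in k.items()})
    for n in ["board_green","green_hooks","board_red","board_yellow","holder","rail_stand","rail_open","mark","mug_red","tomato","onion","lime"]:
        p=finder.place_of(c,n)[:1]; 
        print(n,[(np.round(q["location"],1).tolist(),round(q["confidence"],2)) for q in p])
E
```

```text
pics
{'t': 0.0, 'q': [1.158, 0.478, 0.022, 1.556, -0.012, 1.109, -0.083], 'joint_vel': [0.002, -0.001, -0.001, 0.001, 0.001, -0.0, -0.0], 'joint_torque': [-0.0, -59.645, 1.608, -28.119, 0.012, 0.01, 0.0], 'eef_pos': [0.202, -0.643, 0.23], 'tool_rot': [-0.001, 0.988, 0.152, -0.0], 'contact_force': [-0.653, -0.126, -0.139], 'torque': [-0.007, -0.037, 0.009], 'gripper_width': 0.998} 0.0187
scene {'fx': 505.7413, 'fy': 505.7413, 'cx': 276.8224, 'cy': 215.6213, 'distortion': [-0.1311, 0.0, 0.0, 0.0, 0.0], 'extrinsics': [[-0.686, -0.7276, -0.0038, 0.3502], [-0.3051, 0.2924, -0.9064, 0.2291], [0.6605, -0.6206, -0.4225, 1.1936], [0.0, 0.0, 0.0, 1.0]]}
board_green [([175.1, 253.4], 0.81)]
green_hooks [([179.2, 221.6], 0.82)]
board_red [([193.2, 269.8], 0.66)]
board_yellow [([185.5, 257.9], 0.91)]
holder [([185.6, 267.6], 0.77)]
rail_stand [([277.6, 234.8], 0.63)]
rail_open [([256.4, 245.1], 0.98)]
mark [([294.5, 226.4], 0.38)]
mug_red [([363.1, 216.2], 0.68)]
tomato [([279.4, 263.1], 0.78)]
onion [([306.8, 256.5], 0.92)]
lime [([337.2, 235.0], 0.68)]
top {'fx': 417.1771, 'fy': 417.1771, 'cx': 283.1877, 'cy': 213.1942, 'distortion': [0.0445, 0.0, 0.0, 0.0, 0.0], 'extrinsics': [[0.11, -0.9939, 0.0052, -0.0438], [-0.9658, -0.1082, -0.2358, 0.4991], [0.235, 0.0209, -0.9718, 1.0029], [0.0, 0.0, 0.0, 1.0]]}
board_green [([189.2, 160.8], 0.81)]
green_hooks [([169.7, 166.8], 0.75)]
board_red [([169.8, 202.1], 0.89)]
board_yellow [([177.6, 180.2], 0.92)]
holder [([177.4, 182.8], 0.96)]
rail_stand [([297.2, 213.6], 0.78)]
rail_open [([268.4, 205.4], 0.79)]
mark [([316.7, 214.4], 0.42)]
mug_red [([170.4, 164.2], 0.46)]
tomato [([244.4, 251.5], 0.86)]
onion [([171.6, 202.5], 0.39)]
lime [([336.4, 265.1], 0.53)]
```

```bash
cat > h.py <<'E'
import numpy as np,cv2
from station import monitor,cams,bot,finder
from scipy.spatial.transform import Rotation as R
def cal(c):
    k=cams.get_calibration(c); K=np.array([[k["fx"],0,k["cx"]],[0,k["fy"],k["cy"]],[0,0,1.]])
    return K,np.array(k["distortion"]),np.array(k["extrinsics"])
def ray(c,uv,k=None):
    K,d,E=k or cal(c); n=cv2.undistortPoints(np.array([[uv]],float),K,d)[0,0]
    return -E[:3,:3].T@E[:3,3], E[:3,:3].T@np.array([n[0],n[1],1])
def atz(c,uv,z,k=None):
    o,v=ray(c,uv,k); return o+v*(z-o[2])/v[2]
def tri(*obs):
    A=np.zeros((3,3));b=np.zeros(3)
    for c,uv in obs:
        o,v=ray(c,uv); v/=np.linalg.norm(v); P=np.eye(3)-np.outer(v,v); A+=P;b+=P@o
    x=np.linalg.solve(A,b); return x
def proj(c,p,k=None):
    K,d,E=k or cal(c); return cv2.projectPoints(np.atleast_2d(p).astype(float),cv2.Rodrigues(E[:3,:3])[0],E[:3,3],K,d)[0][:,0]
def tool():
    o=monitor.get_obs(); q=o["tool_rot"]; return np.array(o["eef_pos"]),R.from_quat([q[1],q[2],q[3],q[0]])
def togo(p,Rg):
    """row values from the current pose to TCP p, rotation Rg"""
    t,r=tool(); print("shift",np.round(r.inv().apply(np.array(p)-t)/.2,4),"turn",np.round((r.inv()*Rg).as_rotvec()/np.pi,4))
E
python3 - <<'E'
from h import *
S=dict(board_green=(175.1,253.4),green_hooks=(179.2,221.6),board_red=(193.2,269.8),board_yellow=(185.5,257.9),holder=(185.6,267.6),rail_stand=(277.6,234.8),rail_open=(256.4,245.1),mark=(294.5,226.4),tomato=(279.4,263.1))
T=dict(board_green=(189.2,160.8),green_hooks=(169.7,166.8),board_red=(169.8,202.1),board_yellow=(177.6,180.2),holder=(177.4,182.8),rail_stand=(297.2,213.6),rail_open=(268.4,205.4),mark=(316.7,214.4),tomato=(244.4,251.5))
for n in S:
    x=tri(("scene",S[n]),("top",T[n])); print(n,np.round(x,3),"resid",np.round(proj("scene",x)[0]-S[n],1),np.round(proj("top",x)[0]-T[n],1), "atz0",np.round(atz("scene",S[n],0)[:2],3),np.round(atz("top",T[n],0)[:2],3))
a=cv2.imread("pics/scene0.png")[130:330,90:400]; b=cv2.imread("pics/top0.png")[80:320,120:430]
cv2.imwrite("pics/c0.png",np.vstack([cv2.resize(a,(560,361)),np.zeros((5,560,3),np.uint8)])) 
cv2.imwrite("pics/s0.png",cv2.resize(a,None,fx=2.5,fy=2.5,interpolation=2)); cv2.imwrite("pics/t0.png",cv2.resize(b,None,fx=2.5,fy=2.5,interpolation=2))
E
```

```text
board_green [0.63  0.284 0.014] resid [0. 0.] [-0. -0.] atz0 [0.652 0.271] [0.635 0.288]
green_hooks [0.567 0.296 0.139] resid [0.9 0.4] [-0.7 -0.9] atz0 [0.824 0.144] [0.611 0.338]
board_red [0.504 0.311 0.027] resid [-0.7 -0.3] [0.5 0.6] atz0 [0.54  0.286] [0.512 0.321]
board_yellow [0.562 0.297 0.034] resid [-1.4 -0.5] [1.  1.2] atz0 [0.609 0.264] [0.575 0.31 ]
holder [0.561 0.303 0.007] resid [-2.1 -0.8] [1.4 1.9] atz0 [0.564 0.294] [0.568 0.31 ]
rail_stand [ 0.522 -0.021  0.004] resid [1.7 0.3] [-1.2 -1.7] atz0 [ 0.533 -0.025] [ 0.518 -0.025]
rail_open [ 0.536  0.057 -0.007] resid [0.7 0.2] [-0.5 -0.7] atz0 [0.528 0.067] [0.532 0.055]
mark [ 0.516 -0.077  0.018] resid [-0.8 -0.1] [0.5 0.7] atz0 [ 0.539 -0.104] [ 0.522 -0.077]
tomato [0.398 0.1   0.008] resid [-1.  -0.2] [0.6 0.9] atz0 [0.405 0.09 ] [0.401 0.103]
```

View pics/s0.png

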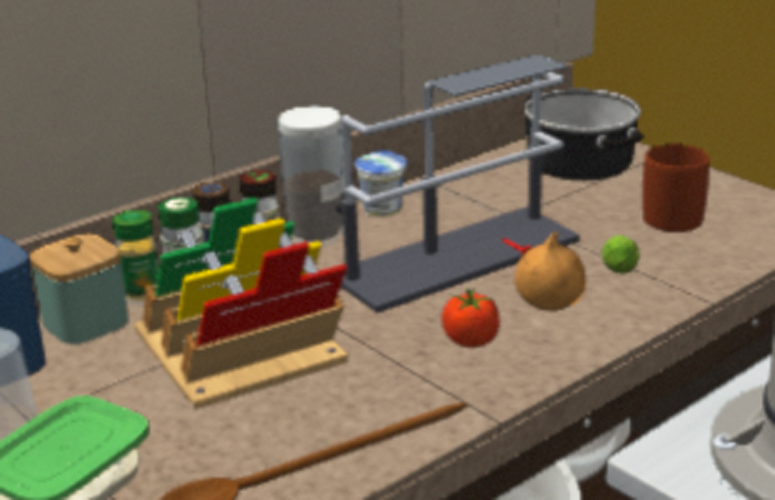

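View pics/t0.png

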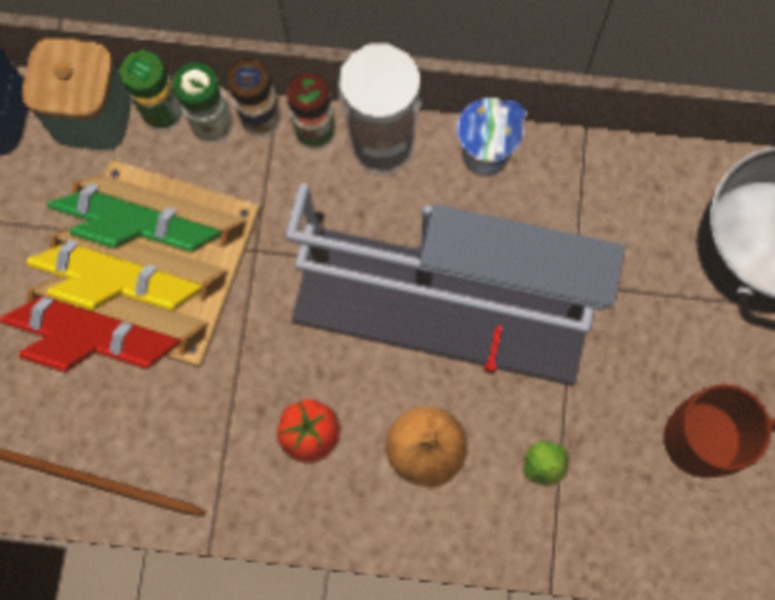

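Pictures 1–2: the green board is in the rear slot (top crop about 135,215). Rail, bumper, guard plate and red clip (495,345) are all visible, and the bystanders are clear of the path. Next I'll fit the holder and stand poses from picked corners.

```bash
cat > fit.py <<'E'
from h import *
from scipy.optimize import least_squares
def s(u,v): return ("scene",(90+(u+.5)/2.5-.5,130+(v+.5)/2.5-.5))
def t(u,v): return ("top",(120+(u+.5)/2.5-.5,80+(v+.5)/2.5-.5))
C={c:cal(c) for c in("scene","top")}
def T(p,l): 
    c,sn=np.cos(p[2]),np.sin(p[2]); return np.array([p[0]+c*l[0]-sn*l[1],p[1]+sn*l[0]+c*l[1],l[2]])
def b(X,y,z,slot=.06): # board point -> holder frame
    n=np.array([.866,0,.5]);u=np.array([-.5,0,.866]); return np.array([slot,0,.024])+n*X+u*z+np.array([0,y,0])
H=[(t(115,163),(.095,.088,.012)),(t(258,207),(.095,-.088,.012)),(t(195,363),(-.095,-.088,.012)),(s(345,352),(-.095,-.088,.012)),(s(195,397),(-.095,.088,.012)),
 (("scene",(185.6,267.6)),(0,0,0)),(("top",(177.4,182.8)),(0,0,0)),(("scene",(175.1,253.4)),b(0,0,0)),(("top",(189.2,160.8)),b(0,0,0)),(("scene",(179.2,221.6)),b(.0115,0,.124)),(("top",(169.7,166.8)),b(.0115,0,.124))]
def run(O,f,x0,names):
    r=lambda p:np.concatenate([proj(c,f(p,l),C[c])[0]-uv for (c,uv),l in O])
    q=least_squares(r,x0,loss="soft_l1"); print(names,np.round(q.x,4)); print(np.round(r(q.x).reshape(-1,2),1).tolist()); return q.x
hp=run(H,lambda p,l:T(p,l),[.56,.3,-.2],"holder")
# stand: x y yaw railtop markY footT ; local z code: 'r' rail axis, 'b' bumper
def f(p,l):
    z={'r':p[3]-.005,'b':p[3]-.09,'f':p[5],'m':.016,0:0}[l[2]]
    y=p[4] if l[1]=='m' else l[1]
    return T(p,(l[0],y,z))
O=[(t(293,322),(-.03,.155,'f')),(t(575,382),(-.03,-.155,'f')),(s(378,303),(-.03,.155,'f')),(s(578,237),(-.03,-.155,'f')),
 (s(360,128),(0,.14,'r')),(t(292,236),(0,.14,'r')),(s(558,79),(0,-.14,'r')),(s(360,198),(0,.14,'b')),(t(302,263),(0,.14,'b')),(t(588,323),(0,-.14,'b')),(s(557,147),(0,-.14,'b')),
 (("scene",(277.6,234.8)),(0,0,0)),(("top",(297.2,213.6)),(0,0,0)),(("scene",(256.4,245.1)),(0,.079,0)),(("top",(268.4,205.4)),(0,.079,0)),(("scene",(294.5,226.4)),(0,'m','m')),(("top",(316.7,214.4)),(0,'m','m'))]
sp=run(O,f,[.52,-.02,-.2,.205,-.05,.01],"stand")
g=T(hp,b(0,0,.175)); print("grasp",g,"hooks",T(hp,b(.0115,0,.124)),"rail_open",T(sp,(0,.079,sp[3])),"mark",T(sp,(0,sp[4],.016)))
# overlay
for c,O0,o,sz in(("scene",(90,130),"so.png",(310,200)),("top",(120,80),"to.png",(310,240))):
    im=cv2.imread(f"pics/{c}0.png")[O0[1]:O0[1]+sz[1],O0[0]:O0[0]+sz[0]]; im=cv2.resize(im,None,fx=2.5,fy=2.5,interpolation=2)
    def P(p): return tuple(((proj(c,p,C[c])[0]-O0+.5)*2.5-.5).astype(int))
    def L(ps,col): 
        for a,d in zip(ps[:-1],ps[1:]): cv2.line(im,P(a),P(d),col,1,cv2.LINE_AA)
    for X in(-.004,.004): L([T(hp,b(X,y,z)) for y,z in((-.075,.06),(-.075,.13),(-.023,.13),(-.023,.19),(.023,.19),(.023,.13),(.075,.13),(.075,.06))],(255,0,255))
    L([T(hp,(x,y,.012)) for x,y in((-.095,-.088),(.095,-.088),(.095,.088),(-.095,.088),(-.095,-.088))],(255,255,0))
    for z in(sp[3]-.005,sp[3]-.09): L([T(sp,(0,.14,z)),T(sp,(0,-.14,z))],(255,0,255))
    L([T(sp,(x,y,sp[5])) for x,y in((-.03,-.155),(.08,-.155),(.08,.155),(-.03,.155),(-.03,-.155))],(255,255,0))
    g4=sp[3]+.014; L([T(sp,(x,y,g4)) for x,y in((-.006,-.148),(.052,-.148),(.052,.023),(-.006,.023),(-.006,-.148))],(0,255,255))
    cv2.circle(im,P(T(sp,(0,sp[4],.016))),3,(255,255,255),1)
    cv2.imwrite("pics/"+o,im)
E
python3 fit.py
```

```text
holder [ 0.5646  0.297  -0.2151]
[[-1.9, -2.7], [0.8, -0.8], [0.7, 1.1], [0.8, 0.5], [-1.9, 1.1], [-0.9, 0.3], [4.4, 1.7], [1.0, -2.2], [-1.2, 0.9], [0.1, 0.3], [0.1, -2.5]]
stand [ 0.5268 -0.0183 -0.1063  0.2186 -0.0602  0.0081]
[[-0.5, -0.4], [0.6, 0.1], [-0.2, 1.7], [0.9, -0.8], [3.0, 0.3], [0.1, -0.4], [0.9, -0.3], [4.1, 0.6], [-0.3, 0.4], [-0.4, 0.7], [0.6, -1.6], [-0.1, 1.3], [-2.0, -3.3], [0.1, -1.5], [-1.7, -1.2], [-1.6, -0.2], [0.9, -0.8]]
grasp [0.53774967 0.30288598 0.17555   ] hooks [0.57239185 0.29531895 0.137134  ] rail_open [0.53517377 0.06027743 0.218575  ] mark [ 0.52039396 -0.07818583  0.016     ]
```

View pics/so.png

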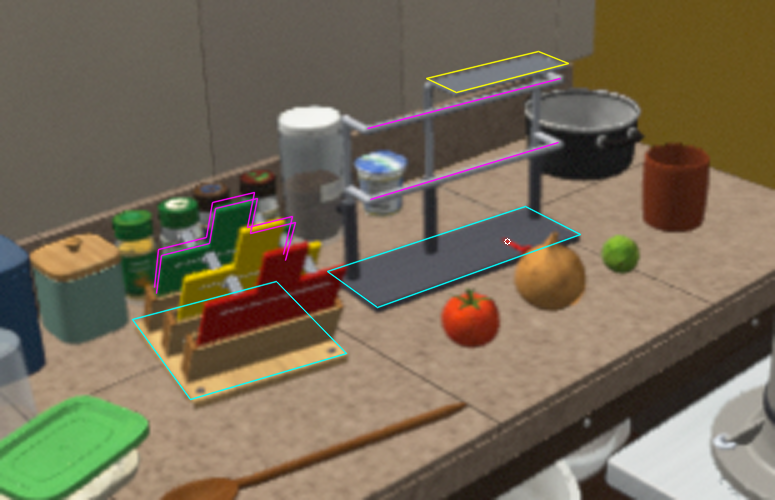

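View pics/to.png

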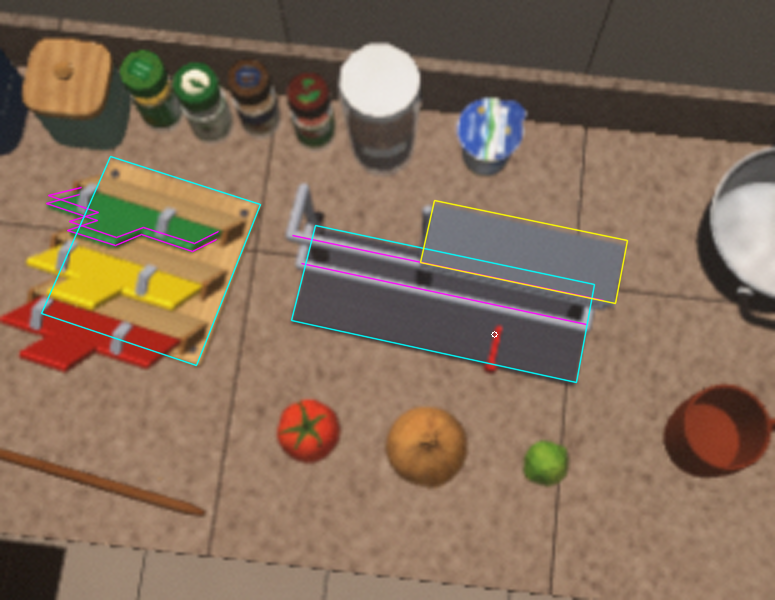

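Pictures 3–4: the stand overlay matches. The rail may be about 3 mm lower than fitted. The green board model sits about 8 crop-px too high in the scene view, so I'll zoom in and fit the board itself.

```bash
python3 - <<'E'
import cv2,numpy as np
a=cv2.imread("pics/scene0.png")[200:260,145:225]; b=cv2.imread("pics/top0.png")[145:185,132:212]
z=lambda i:cv2.resize(i,None,fx=6,fy=6,interpolation=cv2.INTER_CUBIC)
cv2.imwrite("pics/z.png",np.vstack([z(a),z(b)]))
E
```

```text
(no output)
```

View pics/z.png

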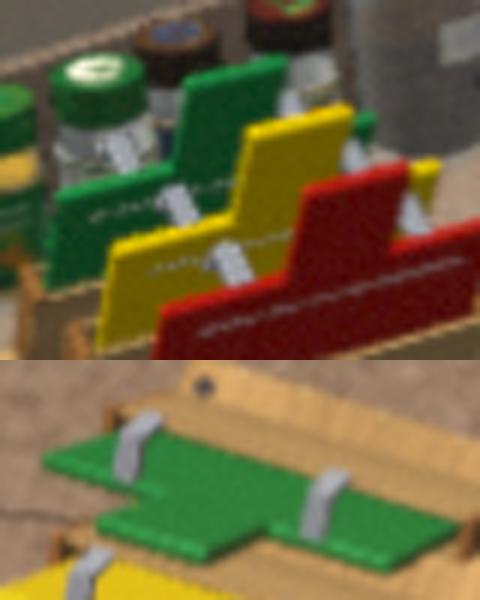

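Picture 5: all the green tab and board corners are clear. In scene the tab top-left is (183,84) and top-right (281,68), zoomed. In top the tab corners are (97,158) and (205,188).

```bash
cat > fitb.py <<'E'
from fit import *
def sz(u,v): return ("scene",(145+(u+.5)/6-.5,200+(v+.5)/6-.5))
def tz(u,v): return ("top",(132+(u+.5)/6-.5,145+(v+.5)/6-.5))
F,B=-.004,.004
O=[(sz(183,84),(F,.023,.19)),(sz(281,68),(F,-.023,.19)),(sz(173,178),(F,.023,.13)),(sz(57,200),(F,.075,.13)),(sz(190,72),(B,.023,.19)),(sz(286,57),(B,-.023,.19)),
(tz(97,158),(B,.023,.19)),(tz(205,188),(B,-.023,.19)),(tz(100,170),(F,.023,.19)),(tz(207,200),(F,-.023,.19)),(tz(42,97),(B,.075,.13)),(tz(388,202),(B,-.075,.13)),(tz(265,165),(B,-.023,.13)),(tz(165,132),(B,.023,.13))]
def bp(p,l):
    return np.array(p[:3])+R.from_euler("ZY",[p[3],p[4]]).apply(l)
print("----"); q=run(O,bp,[.62,.28,.02,-.21,-.52],"board x y z yaw lean")
q2=run(O,lambda p,l:bp([*p,-np.pi/6],l),[.62,.28,.02,-.21],"lean fixed")
print("tab mid .175:",bp(q,(0,0,.175)),bp([*q2,-np.pi/6],(0,0,.175)))
print("holder pred:",T(hp,b(0,0,0)))
E
python3 fitb.py | sed -n '/----/,$p'
python3 - <<'E'
import sys; sys.path.insert(0,'.')
from h import *
# goal tool: z = -board z, y = +-board x
for s in(1,-1):
    Rb=R.from_euler("ZY",[-.21,-np.pi/6]).as_matrix(); z=-Rb[:,2]; y=s*Rb[:,0]; x=np.cross(y,z)
    Rg=R.from_matrix(np.c_[x,y,z]); togo([.54,.3,.17],Rg)
    t,r=tool(); print(np.round(r.as_matrix(),2).tolist())
E
```

```text
----
board x y z yaw lean [ 0.6171  0.2877  0.0181 -0.1982 -0.4939]
[[0.9, 0.9], [1.4, -0.5], [0.3, -0.2], [0.6, 1.0], [-1.5, 0.5], [-0.6, -1.0], [-0.4, -1.2], [0.6, -0.3], [-1.5, 0.1], [-0.4, 1.0], [-0.2, -0.6], [0.7, 0.1], [0.9, -0.0], [-0.4, -0.1]]
lean fixed [ 0.6211  0.2867  0.0206 -0.1994]
[[1.0, 1.1], [1.6, -0.3], [0.2, -0.5], [0.5, 0.7], [-1.3, 0.7], [-0.5, -0.8], [-0.5, -0.8], [0.5, 0.1], [-1.6, 0.5], [-0.4, 1.4], [-0.1, -0.9], [0.8, -0.2], [0.9, -0.4], [-0.4, -0.5]]
tab mid .175: [0.53578216 0.30400244 0.17223086] [0.53530341 0.30401864 0.17220164]
holder pred: [0.62323406 0.28421328 0.024     ]
shift [ 3.0256 -3.9957  0.3065] turn [-0.1507  0.0879 -0.3281]
[[0.95, 0.3, 0.0], [0.3, -0.95, 0.0], [0.0, -0.0, -1.0]]
shift [ 3.0256 -3.9957  0.3065] turn [0.101  0.1731 0.6461]
[[0.95, 0.3, 0.0], [0.3, -0.95, 0.0], [0.0, -0.0, -1.0]]
```

jog_arm([
  {"x": 0.3, "y": -0.2, "z": -0.4},
  {"x": 0.6, "y": -0.4, "z": -0.7},
  {"x": 0.8, "y": -0.55, "z": -0.75},
  {"x": 1, "y": -0.7, "z": -0.75},
  {"x": 1, "y": -0.7, "z": -0.75},
  {"x": 1, "y": -0.7, "z": -0.75},
], hand=-0.2)

```text
invalid input at $.plan[0]: expected keys x, y, z, wx, wy, wz
```

```bash
cat >> h.py <<'E'
def goal(yaw,lean,s):
    Rb=R.from_euler("ZY",[yaw,lean]).as_matrix(); z=-Rb[:,2]; y=s*Rb[:,0]; return R.from_matrix(np.c_[np.cross(y,z),y,z])
def st():
    o=monitor.get_obs(); print({k:np.round(o[k],3).tolist() for k in("t","q","eef_pos","tool_rot","contact_force","gripper_width")})
E
python3 -c "
from h import *
st()
for s in(1,-1): togo([.5,.0,.4],goal(-.205,0,s))"
```

```text
{'t': 1.3, 'q': [1.158, 0.477, 0.022, 1.555, -0.012, 1.109, -0.083], 'eef_pos': [0.203, -0.644, 0.231], 'tool_rot': [-0.0, 0.988, 0.152, 0.0], 'contact_force': [-0.856, -0.186, 0.14], 'gripper_width': 0.996}
shift [ 2.3848 -2.6249 -0.8435] turn [-0.     -0.     -0.3377]
shift [ 2.3848 -2.6249 -0.8435] turn [-0.      0.      0.6623]
```

jog_arm([
  {"x": 0.3, "y": -0.2, "z": -0.4, "wx": 0, "wy": 0, "wz": 0},
  {"x": 0.6, "y": -0.4, "z": -0.7, "wx": 0, "wy": 0, "wz": 0},
  {"x": 0.8, "y": -0.55, "z": -0.75, "wx": 0, "wy": 0, "wz": 0},
  {"x": 1, "y": -0.7, "z": -0.75, "wx": 0, "wy": 0, "wz": 0},
  {"x": 1, "y": -0.7, "z": -0.75, "wx": 0, "wy": 0, "wz": 0},
  {"x": 1, "y": -0.7, "z": -0.75, "wx": 0, "wy": 0, "wz": 0},
], hand=-0.2)

```text
t: 1.8
eef_pos: [0.3298, -0.4784, 0.366]
tool_rot: [0.0, 0.988, 0.152, 0.0]
contact_force: [1.0, -0.4, 0.3]
gripper_width: 0.402
```

```bash
python3 -c "
from h import *
st()
for s in(1,-1): togo([.53,.0,.4],goal(-.205,0,s))"
```

```text
{'t': 1.8, 'q': [0.904, 0.227, -0.054, 1.604, 0.013, 1.31, -0.418], 'eef_pos': [0.33, -0.478, 0.366], 'tool_rot': [0.0, 0.988, 0.152, 0.0], 'contact_force': [1.023, -0.366, 0.273], 'gripper_width': 0.402}
shift [ 1.6721 -1.9816 -0.1714] turn [ 2.000e-04  1.000e-04 -3.378e-01]
shift [ 1.6721 -1.9816 -0.1714] turn [ 1.000e-04 -3.000e-04  6.622e-01]
```

jog_arm([
  {"x": 0.2, "y": -0.2, "z": -0.05, "wx": 0, "wy": 0, "wz": -0.035},
  {"x": 0.35, "y": -0.4, "z": -0.1, "wx": 0, "wy": 0, "wz": -0.07},
  {"x": 0.5, "y": -0.6, "z": -0.1, "wx": 0, "wy": 0, "wz": -0.105},
  {"x": 0.65, "y": -0.8, "z": -0.1, "wx": 0, "wy": 0, "wz": -0.14},
  {"x": 0.84, "y": -1, "z": -0.1, "wx": 0, "wy": 0, "wz": -0.175},
  {"x": 0.84, "y": -1, "z": -0.1, "wx": 0, "wy": 0, "wz": -0.18},
])

```text
t: 2.3
eef_pos: [0.4245, -0.2489, 0.3862]
tool_rot: [0.001, 0.906, 0.424, 0.0]
contact_force: [0.9, -0.2, -0.2]
gripper_width: 0.402
```

```bash
python3 -c "
from h import *
st()
togo([.51,.0,.4],goal(-.205,0,1))"
```

```text
{'t': 2.3, 'q': [0.678, 0.071, -0.291, 1.746, 0.022, 1.326, -0.313], 'eef_pos': [0.424, -0.249, 0.386], 'tool_rot': [0.001, 0.906, 0.424, 0.0], 'contact_force': [0.889, -0.225, -0.165], 'gripper_width': 0.402}
shift [ 1.2293 -0.4687 -0.0704] turn [ 0.0006  0.0003 -0.1561]
```

jog_arm([
  {"x": 0.2, "y": -0.08, "z": -0.05, "wx": 0, "wy": 0, "wz": -0.035},
  {"x": 0.4, "y": -0.16, "z": -0.05, "wx": 0, "wy": 0, "wz": -0.07},
  {"x": 0.6, "y": -0.24, "z": -0.05, "wx": 0, "wy": 0, "wz": -0.105},
  {"x": 0.8, "y": -0.32, "z": -0.05, "wx": 0, "wy": 0, "wz": -0.14},
  {"x": 1, "y": -0.4, "z": -0.05, "wx": 0, "wy": 0, "wz": -0.156},
  {"x": 1, "y": -0.4, "z": -0.05, "wx": 0, "wy": 0, "wz": -0.156},
])

```text
t: 2.8
eef_pos: [0.4922, -0.0363, 0.3966]
tool_rot: [0.001, 0.772, 0.636, 0.002]
contact_force: [-0.6, -0.1, 0.0]
gripper_width: 0.398
```

```bash
python3 -c "
from h import *
st()
togo([.48,.2,.38],goal(-.205,-.5236,1))
p=np.array([.5353,.304,.1722]);Rg=goal(-.205,-.5236,1);print(Rg.as_matrix())
z=Rg.as_matrix()[:,2]; togo(p+z*.0187-z*.1,Rg)"
```

```text
{'t': 2.8, 'q': [0.436, 0.086, -0.519, 1.714, 0.043, 1.35, -0.285], 'eef_pos': [0.492, -0.036, 0.397], 'tool_rot': [0.001, 0.772, 0.636, 0.002], 'contact_force': [-0.612, -0.125, 0.023], 'gripper_width': 0.398}
shift [ 1.1478 -0.2873  0.0842] turn [-0.1658 -0.0015  0.0035]
[[ 2.03567160e-01  8.47891085e-01  4.89531530e-01]
 [ 9.79060985e-01 -1.76294207e-01 -1.01783796e-01]
 [-2.77555756e-17  5.00001060e-01 -8.66024792e-01]]
shift [ 1.7124 -0.3211  0.7721] turn [-0.1658 -0.0015  0.0035]
```

jog_arm([
  {"x": 0.2, "y": -0.05, "z": 0, "wx": -0.035, "wy": 0, "wz": 0},
  {"x": 0.4, "y": -0.1, "z": 0, "wx": -0.07, "wy": 0, "wz": 0},
  {"x": 0.6, "y": -0.15, "z": 0, "wx": -0.105, "wy": 0, "wz": 0},
  {"x": 0.8, "y": -0.2, "z": 0, "wx": -0.14, "wy": 0, "wz": 0},
  {"x": 1, "y": -0.25, "z": 0, "wx": -0.166, "wy": 0, "wz": 0.003},
  {"x": 1, "y": -0.25, "z": 0, "wx": -0.166, "wy": 0, "wz": 0.003},
  {"x": 1, "y": -0.25, "z": 0, "wx": -0.166, "wy": 0, "wz": 0.003},
])

```text
t: 3.38
eef_pos: [0.4797, 0.174, 0.3972]
tool_rot: [0.2, 0.746, 0.613, 0.167]
contact_force: [0.4, -0.1, -0.2]
gripper_width: 0.402
```

```bash
python3 -c "
from h import *
st()
p=np.array([.5353,.304,.1722]);Rg=goal(-.205,-.5236,1)
z=Rg.as_matrix()[:,2]; togo(p+z*.0187-z*.09,Rg)"
```

```text
{'t': 3.383, 'q': [0.273, -0.136, -0.877, 1.977, 0.343, 0.905, -0.98], 'eef_pos': [0.48, 0.174, 0.397], 'tool_rot': [0.2, 0.746, 0.613, 0.167], 'contact_force': [0.376, -0.121, -0.165], 'gripper_width': 0.402}
shift [ 0.6902 -0.4384  0.6924] turn [ 0.0009 -0.0027  0.0023]
```

jog_arm([
  {"x": 0.2, "y": -0.12, "z": 0.1, "wx": 0, "wy": 0, "wz": 0},
  {"x": 0.4, "y": -0.25, "z": 0.25, "wx": 0, "wy": -0.003, "wz": 0.002},
  {"x": 0.55, "y": -0.35, "z": 0.4, "wx": 0, "wy": -0.003, "wz": 0.002},
  {"x": 0.69, "y": -0.44, "z": 0.55, "wx": 0, "wy": -0.003, "wz": 0.002},
  {"x": 0.69, "y": -0.44, "z": 0.69, "wx": 0, "wy": -0.003, "wz": 0.002},
  {"x": 0.69, "y": -0.44, "z": 0.69, "wx": 0, "wy": -0.003, "wz": 0.002},
  {"x": 0.69, "y": -0.44, "z": 0.69, "wx": 0, "wy": -0.003, "wz": 0.002},
])

```text
t: 3.97
eef_pos: [0.4999, 0.3096, 0.228]
tool_rot: [0.201, 0.75, 0.61, 0.159]
contact_force: [-0.7, -0.8, 0.2]
gripper_width: 0.391
```

```bash
python3 -c "
from h import *
st()
p=np.array([.5353,.304,.1722]);Rg=goal(-.205,-.5236,1)
z=Rg.as_matrix()[:,2]; togo(p+z*.0187,Rg)
im=cams.read_camera('wrist');k=cal('wrist')
im=im[:,:,::-1].copy()
Rb=R.from_euler('ZY',[-.205,-.5236]); o=p-Rb.apply([0,0,.175])
for X in(-.004,.004):
  P=proj('wrist',o+Rb.apply([[X,y,zz] for y,zz in((-.075,.13),(-.023,.13),(-.023,.19),(.023,.19),(.023,.13),(.075,.13))]),k).astype(int)
  cv2.polylines(im,[P.reshape(-1,1,2)],False,(255,0,255),1)
cv2.imwrite('pics/w1.png',im)"
```

```text
{'t': 3.967, 'q': [-0.074, 0.388, -1.016, 1.997, 1.016, 1.029, -1.833], 'eef_pos': [0.5, 0.31, 0.228], 'tool_rot': [0.201, 0.75, 0.61, 0.159], 'contact_force': [-0.652, -0.754, 0.204], 'gripper_width': 0.391}
shift [0.0118 0.0178 0.4246] turn [-0.0016  0.0022  0.0009]
```

View pics/w1.png

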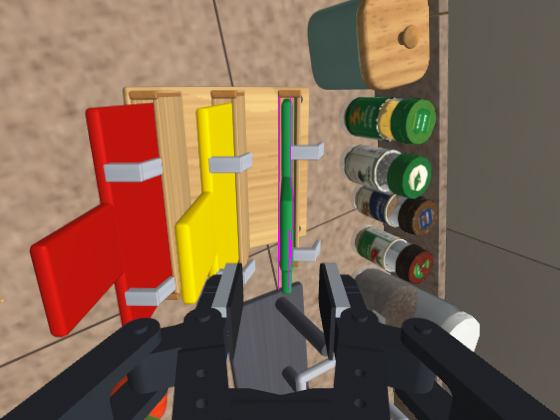

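Picture 6 (wrist): the green board is edge-on at column ~286 and the model overlay coincides with it. The yellow tab is clear to the left of the fingers. I'll go in and grip.

jog_arm([
  {"x": 0.012, "y": 0.018, "z": 0.08, "wx": -0.0016, "wy": 0.002, "wz": 0.001},
  {"x": 0.012, "y": 0.018, "z": 0.16, "wx": -0.0016, "wy": 0.002, "wz": 0.001},
  {"x": 0.012, "y": 0.018, "z": 0.24, "wx": -0.0016, "wy": 0.002, "wz": 0.001},
  {"x": 0.012, "y": 0.018, "z": 0.32, "wx": -0.0016, "wy": 0.002, "wz": 0.001},
  {"x": 0.012, "y": 0.018, "z": 0.38, "wx": -0.0016, "wy": 0.002, "wz": 0.001},
  {"x": 0.012, "y": 0.018, "z": 0.42, "wx": -0.0016, "wy": 0.002, "wz": 0.001},
  {"x": 0.012, "y": 0.018, "z": 0.42, "wx": -0.0016, "wy": 0.002, "wz": 0.001},
  {"x": 0.012, "y": 0.018, "z": 0.42, "wx": -0.0016, "wy": 0.002, "wz": 0.001},
])

```text
t: 4.68
eef_pos: [0.5451, 0.3016, 0.1612]
tool_rot: [0.202, 0.75, 0.608, 0.165]
contact_force: [0.3, 0.4, 1.1]
gripper_width: 0.402
```

```bash
python3 -c "
from h import *
st()
p=np.array([.5353,.304,.1722]);Rg=goal(-.205,-.5236,1)
z=Rg.as_matrix()[:,2]; togo(p+z*.0187,Rg)
im=cams.read_camera('wrist');k=cal('wrist')
im=im[:,:,::-1].copy()
Rb=R.from_euler('ZY',[-.205,-.5236]); o=p-Rb.apply([0,0,.175])
for X in(-.004,.004):
  P=proj('wrist',o+Rb.apply([[X,y,zz] for y,zz in((-.075,.13),(-.023,.13),(-.023,.19),(.023,.19),(.023,.13),(.075,.13))]),k).astype(int)
  cv2.polylines(im,[P.reshape(-1,1,2)],False,(255,0,255),1)
cv2.imwrite('pics/w2.png',im)"
```

```text
{'t': 4.683, 'q': [-0.108, 0.52, -0.921, 2.004, 1.196, 0.967, -1.937], 'eef_pos': [0.545, 0.302, 0.161], 'tool_rot': [0.202, 0.75, 0.608, 0.165], 'contact_force': [0.327, 0.351, 1.149], 'gripper_width': 0.402}
shift [ 0.0018 -0.0164  0.0207] turn [ 0.0013 -0.     -0.0009]
```

View pics/w2.png

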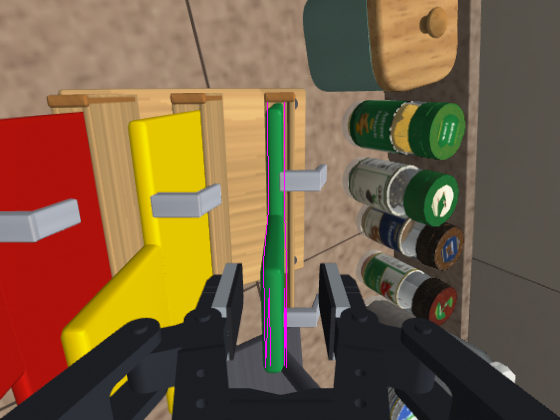

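Picture 7: the tab (col 273, rows 215–372) stands between the fingers, slightly left of centre, and agrees with the overlay. I'll correct by 3 mm and close.

jog_arm([
  {"x": 0.002, "y": -0.016, "z": 0.02, "wx": 0.001, "wy": 0, "wz": 0},
  {"x": 0.002, "y": -0.016, "z": 0.02, "wx": 0.001, "wy": 0, "wz": 0},
  {"x": 0.002, "y": -0.016, "z": 0.02, "wx": 0.001, "wy": 0, "wz": 0},
])

```text
t: 4.98
eef_pos: [0.5441, 0.303, 0.1568]
tool_rot: [0.201, 0.75, 0.609, 0.164]
contact_force: [0.2, -0.6, 0.8]
gripper_width: 0.398
```

jog_arm([
  {"x": 0, "y": 0, "z": 0, "wx": 0, "wy": 0, "wz": 0},
  {"x": 0, "y": 0, "z": 0, "wx": 0, "wy": 0, "wz": 0},
  {"x": 0, "y": 0, "z": 0, "wx": 0, "wy": 0, "wz": 0},
  {"x": 0, "y": 0, "z": 0, "wx": 0, "wy": 0, "wz": 0},
  {"x": 0, "y": 0, "z": 0, "wx": 0, "wy": 0, "wz": 0},
  {"x": 0, "y": 0, "z": 0, "wx": 0, "wy": 0, "wz": 0},
], hand=-1, grip_force=60)

```text
t: 5.48
eef_pos: [0.5446, 0.3032, 0.1574]
tool_rot: [0.201, 0.749, 0.609, 0.165]
contact_force: [-0.4, -0.3, 5.8]
gripper_width: 0.085
```

```bash
python3 -c "
from h import *
st(); togo(tool()[0]+[0,0,0],goal(-.205,-.5236,1))
t,r=tool(); print('pull axis in tool', r.inv().apply(goal(-.205,-.5236,1).as_matrix()[:,2]))"
```

```text
{'t': 5.483, 'q': [-0.112, 0.526, -0.918, 2.006, 1.204, 0.966, -1.945], 'eef_pos': [0.545, 0.303, 0.157], 'tool_rot': [0.201, 0.749, 0.609, 0.165], 'contact_force': [-0.446, -0.271, 5.803], 'gripper_width': 0.085}
shift [0. 0. 0.] turn [ 0.0009 -0.0006 -0.0006]
pull axis in tool [-0.00181976 -0.00270698  0.99999468]
```

jog_arm([
  {"x": 0, "y": 0, "z": -0.03, "wx": 0, "wy": 0, "wz": 0},
  {"x": 0, "y": 0, "z": -0.06, "wx": 0, "wy": 0, "wz": 0},
  {"x": 0, "y": 0, "z": -0.09, "wx": 0, "wy": 0, "wz": 0},
  {"x": 0, "y": 0, "z": -0.12, "wx": 0, "wy": 0, "wz": 0},
  {"x": 0, "y": 0, "z": -0.15, "wx": 0, "wy": 0, "wz": 0},
])

```text
t: 5.9
eef_pos: [0.5294, 0.3061, 0.1838]
tool_rot: [0.201, 0.75, 0.609, 0.165]
contact_force: [3.1, -0.0, -2.7]
gripper_width: 0.086
```

jog_arm([
  {"x": 0, "y": 0, "z": -0.05, "wx": 0, "wy": 0, "wz": 0},
  {"x": 0, "y": 0, "z": -0.1, "wx": 0, "wy": 0, "wz": 0},
  {"x": 0, "y": 0, "z": -0.15, "wx": 0, "wy": 0, "wz": 0},
  {"x": 0, "y": 0, "z": -0.2, "wx": 0, "wy": 0, "wz": 0},
  {"x": 0, "y": 0, "z": -0.27, "wx": 0, "wy": 0, "wz": 0},
  {"x": 0, "y": 0, "z": -0.34, "wx": 0, "wy": 0, "wz": 0},
  {"x": 0, "y": 0, "z": -0.42, "wx": 0, "wy": 0, "wz": 0},
  {"x": 0, "y": 0, "z": -0.5, "wx": 0, "wy": 0, "wz": 0},
  {"x": 0, "y": 0, "z": -0.5, "wx": 0, "wy": 0, "wz": 0},
])

```text
t: 6.65
eef_pos: [0.478, 0.3191, 0.2732]
tool_rot: [0.2, 0.749, 0.61, 0.167]
contact_force: [0.7, 1.4, -1.4]
gripper_width: 0.082
```

```bash
python3 -c "
from h import *
st(); togo([.46,.3,.38],goal(-.205,-.5236,1)); togo([.50,.2,.40],goal(-.1063,0,1))"
```

```text
{'t': 6.65, 'q': [-0.044, 0.306, -1.073, 1.975, 0.923, 1.058, -1.775], 'eef_pos': [0.478, 0.319, 0.273], 'tool_rot': [0.2, 0.749, 0.61, 0.167], 'contact_force': [0.7, 1.43, -1.393], 'gripper_width': 0.082}
shift [-0.1082  0.2093 -0.497 ] turn [ 0.0012 -0.0021 -0.0002]
shift [-0.5573  0.5171 -0.4366] turn [ 0.1678  0.0062 -0.0303]
```

jog_arm([
  {"x": 0, "y": 0.08, "z": -0.13, "wx": 0, "wy": 0, "wz": 0},
  {"x": 0, "y": 0.16, "z": -0.26, "wx": 0, "wy": 0, "wz": 0},
  {"x": -0.05, "y": 0.24, "z": -0.39, "wx": 0.02, "wy": 0, "wz": 0},
  {"x": -0.15, "y": 0.3, "z": -0.43, "wx": 0.05, "wy": 0, "wz": -0.005},
  {"x": -0.25, "y": 0.36, "z": -0.43, "wx": 0.08, "wy": 0, "wz": -0.01},
  {"x": -0.35, "y": 0.42, "z": -0.43, "wx": 0.11, "wy": 0.002, "wz": -0.015},
  {"x": -0.45, "y": 0.48, "z": -0.43, "wx": 0.14, "wy": 0.005, "wz": -0.025},
  {"x": -0.55, "y": 0.52, "z": -0.43, "wx": 0.168, "wy": 0.006, "wz": -0.03},
  {"x": -0.55, "y": 0.52, "z": -0.43, "wx": 0.168, "wy": 0.006, "wz": -0.03},
  {"x": -0.55, "y": 0.52, "z": -0.43, "wx": 0.168, "wy": 0.006, "wz": -0.03},
])

```text
t: 7.48
eef_pos: [0.503, 0.1989, 0.3979]
tool_rot: [-0.001, 0.746, 0.666, -0.001]
contact_force: [-0.5, 0.9, -2.9]
gripper_width: 0.083
```

```bash
cat > g.py <<'E'
from h import *
sp=[.5268,-.0183,-.1063]  # stand x y yaw
def hang(y,z,dx=0,s=.1555,yaw=0):
    """TCP for hooks centred at stand y, hook underside at world z, extra dx along stand x"""
    c,sn=np.cos(sp[2]),np.sin(sp[2]); lx=-.0115+dx
    togo([sp[0]+c*lx-sn*y,sp[1]+sn*lx+c*y,z-.124+s],goal(sp[2]+yaw,0,1))
E
python3 -c "
from g import *
st(); hang(.079,.27)
for c in ('top','scene'):
    im=cams.read_camera(c); cv2.imwrite(f'pics/{c}1.png',im[:,:,::-1])
    for n in ('green_hooks','board_green','board_yellow'):
        print(c,n,[(np.round(q['location'],1).tolist(),round(q['confidence'],2)) for q in finder.place_of(c,n)[:1]])
a=cv2.imread('pics/scene1.png')[40:290,140:400]; b=cv2.imread('pics/top1.png')[80:280,150:410]
cv2.imwrite('pics/c1.png',np.hstack([cv2.resize(a,(400,385)),cv2.resize(b,(400,308),).__class__(np.zeros(0)) if 0 else cv2.copyMakeBorder(cv2.resize(b,(400,308)),0,77,0,0,0)]))
"
```

```text
{'t': 7.483, 'q': [0.424, 0.32, -1.152, 1.587, 0.292, 1.429, -0.865], 'eef_pos': [0.503, 0.199, 0.398], 'tool_rot': [-0.001, 0.746, 0.666, -0.001], 'contact_force': [-0.483, 0.896, -2.901], 'gripper_width': 0.083}
shift [-0.6714  0.1819  0.4812] turn [-0.0009 -0.0001 -0.0021]
top green_hooks [([170.5, 199.8], 0.46)]
top board_green []
top board_yellow []
scene green_hooks [([215.0, 136.6], 0.73)]
scene board_green [([220.5, 182.7], 0.87)]
scene board_yellow [([280.4, 265.2], 0.75)]
```

View pics/c1.png

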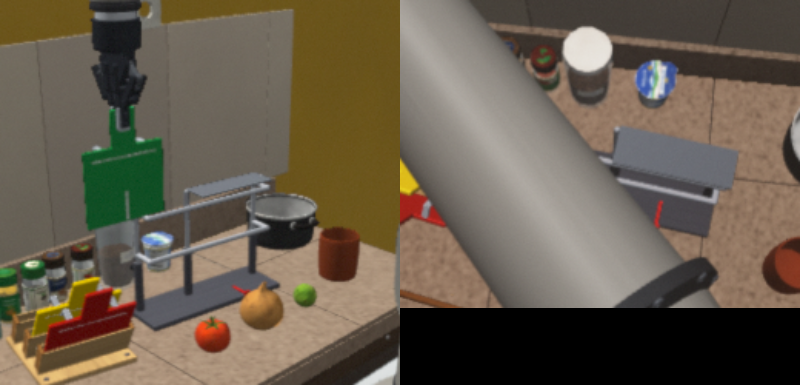

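Picture 8: the board hangs upright in the gripper, the red and yellow boards are in place, and the top view is blocked by the arm. I'll check the held pose against the scene picture, then move in front of the rail.

```bash
python3 -c "
from g import *
t,r=tool(); o=t-[0,0,.1555]; Rb=R.from_euler('Z',-.1063)
print(proj('scene',[o, o+Rb.apply([.0115,0,.124])]))
im=cv2.imread('pics/scene1.png'); h=cv2.cvtColor(im,cv2.COLOR_BGR2HSV); m=cv2.inRange(h,(60,120,40),(85,255,255)); m[:95]=0; m[205:]=0; m[:,:180]=0;m[:,265:]=0
c=max(cv2.findContours(m,0,2)[0],key=cv2.contourArea); print('green corners',cv2.approxPolyDP(c,4,True)[:,0].tolist())
print('pred',np.round(proj('scene',o+Rb.apply([[-.004,y,z] for y,z in((.075,0),(.075,.13),(.023,.13),(.023,.19),(-.023,.19),(-.023,.13),(-.075,.13),(-.075,0))]))).tolist())
hang(.079,.255,-.03)
"
```

```text
[[221.84734728 182.28596035]
 [217.1058773  134.51119163]]
green corners [[224, 108], [225, 123], [217, 126], [211, 111], [212, 135], [193, 140], [197, 188], [221, 182], [221, 163], [225, 181], [246, 175], [244, 130], [226, 130]]
pred [[197.0, 190.0], [193.0, 139.0], [212.0, 135.0], [211.0, 111.0], [227.0, 108.0], [228.0, 132.0], [246.0, 128.0], [247.0, 176.0]]
shift [-0.686   0.0382  0.5646] turn [0.0001 0.0002 0.0002]
```

jog_arm([
  {"x": -0.15, "y": 0.02, "z": 0.05, "wx": 0, "wy": 0, "wz": 0},
  {"x": -0.35, "y": 0.04, "z": 0.15, "wx": 0, "wy": 0, "wz": 0},
  {"x": -0.55, "y": 0.04, "z": 0.3, "wx": 0, "wy": 0, "wz": 0},
  {"x": -0.69, "y": 0.04, "z": 0.42, "wx": 0, "wy": 0, "wz": 0},
  {"x": -0.69, "y": 0.04, "z": 0.5, "wx": 0, "wy": 0, "wz": 0},
  {"x": -0.69, "y": 0.04, "z": 0.56, "wx": 0, "wy": 0, "wz": 0},
  {"x": -0.69, "y": 0.04, "z": 0.56, "wx": 0, "wy": 0, "wz": 0},
  {"x": -0.69, "y": 0.04, "z": 0.56, "wx": 0, "wy": 0, "wz": 0},
])

```text
t: 8.55
eef_pos: [0.4942, 0.0658, 0.2881]
tool_rot: [0.0, 0.743, 0.67, 0.0]
contact_force: [0.3, 0.8, -1.9]
gripper_width: 0.086
```

```bash
python3 -c "
from g import *
st(); hang(.079,.25,-.01); hang(.079,.24,0)
im=cams.read_camera('scene')[:,:,::-1].copy()
t,r=tool(); o=t-[0,0,.1555]; Rb=R.from_euler('Z',-.1063)
print('scene hooks pred',proj('scene',o+Rb.apply([.0115,0,.124])),finder.place_of('scene','green_hooks')[:1],finder.place_of('scene','rail_open')[:1],finder.place_of('scene','mark')[:2])
cv2.imwrite('pics/s2.png',cv2.resize(im[110:250,190:350],None,fx=4.5,fy=4.2,interpolation=2))
"
```

```text
{'t': 8.55, 'q': [0.696, 0.305, -1.129, 1.845, 0.298, 1.178, -0.634], 'eef_pos': [0.494, 0.066, 0.288], 'tool_rot': [0.0, 0.743, 0.67, 0.0], 'contact_force': [0.279, 0.843, -1.926], 'gripper_width': 0.086}
shift [-0.0061  0.099   0.0329] turn [ 0.0002 -0.0002  0.001 ]
shift [-0.0063  0.149   0.083 ] turn [ 0.0002 -0.0002  0.001 ]
scene hooks pred [[260.24477843 164.52053931]] [{'location': [281.0, 267.0], 'confidence': 0.16}] [{'location': [256.5, 241.0], 'confidence': 0.79}] [{'location': [258.0, 242.6], 'confidence': 0.68}, {'location': [297.6, 221.5], 'confidence': 0.4}]
```

View pics/s2.png

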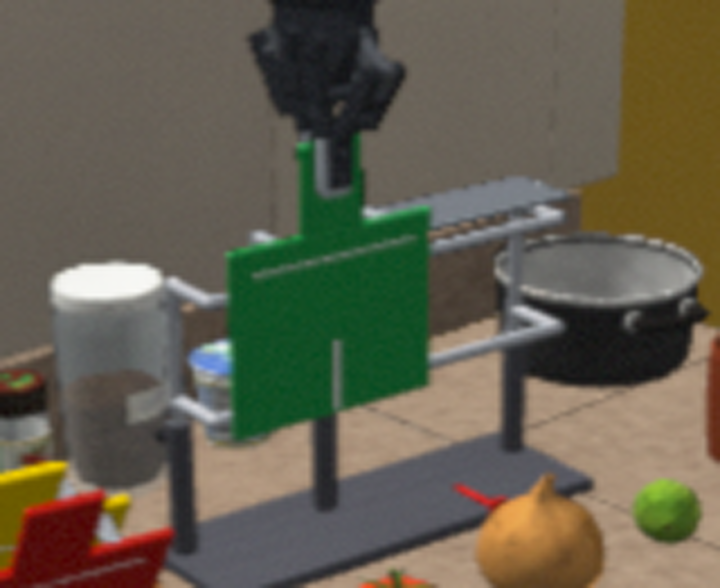

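Picture 9: the board is in front of the open left part, parallel to the rail and above it. Now I'll feel forward.

jog_arm([
  {"x": -0.006, "y": 0.03, "z": 0.02, "wx": 0, "wy": 0, "wz": 0.001},
  {"x": -0.006, "y": 0.06, "z": 0.04, "wx": 0, "wy": 0, "wz": 0.001},
  {"x": -0.006, "y": 0.09, "z": 0.06, "wx": 0, "wy": 0, "wz": 0.001},
  {"x": -0.006, "y": 0.11, "z": 0.06, "wx": 0, "wy": 0, "wz": 0.001},
  {"x": -0.006, "y": 0.12, "z": 0.06, "wx": 0, "wy": 0, "wz": 0.001},
  {"x": -0.006, "y": 0.12, "z": 0.06, "wx": 0, "wy": 0, "wz": 0.001},
  {"x": -0.006, "y": 0.12, "z": 0.06, "wx": 0, "wy": 0, "wz": 0.001},
])

```text
t: 9.33
eef_pos: [0.5188, 0.0621, 0.2769]
tool_rot: [0.001, 0.744, 0.669, 0.001]
contact_force: [0.6, 0.0, -2.1]
gripper_width: 0.082
```

jog_arm([
  {"x": 0, "y": 0.01, "z": 0, "wx": 0, "wy": 0, "wz": 0},
  {"x": 0, "y": 0.02, "z": 0, "wx": 0, "wy": 0, "wz": 0},
  {"x": 0, "y": 0.02, "z": 0, "wx": 0, "wy": 0, "wz": 0},
  {"x": 0, "y": 0.02, "z": 0, "wx": 0, "wy": 0, "wz": 0},
])

```text
t: 9.67
eef_pos: [0.5228, 0.0617, 0.277]
tool_rot: [0.001, 0.744, 0.668, 0.001]
contact_force: [-0.9, 0.5, -1.5]
gripper_width: 0.082
```

```bash
python3 -c "
from g import *
st(); hang(.079,.24,0)"
```

```text
{'t': 9.667, 'q': [0.645, 0.37, -1.092, 1.804, 0.355, 1.182, -0.663], 'eef_pos': [0.523, 0.062, 0.277], 'tool_rot': [0.001, 0.744, 0.668, 0.001], 'contact_force': [-0.935, 0.456, -1.507], 'gripper_width': 0.082}
shift [-0.0005  0.0047  0.0273] turn [ 0.0008 -0.0002 -0.    ]
```

jog_arm([
  {"x": 0, "y": 0.005, "z": 0, "wx": 0, "wy": 0, "wz": 0},
  {"x": 0, "y": 0.01, "z": 0, "wx": 0, "wy": 0, "wz": 0},
  {"x": 0, "y": 0.01, "z": 0, "wx": 0, "wy": 0, "wz": 0},
])

```text
t: 9.92
eef_pos: [0.524, 0.0616, 0.2768]
tool_rot: [0.0, 0.744, 0.668, 0.0]
contact_force: [-4.5, 0.1, 0.1]
gripper_width: 0.083
```

jog_arm([
  {"x": 0, "y": 0.005, "z": 0, "wx": 0, "wy": 0, "wz": 0},
  {"x": 0, "y": 0.01, "z": 0, "wx": 0, "wy": 0, "wz": 0},
  {"x": 0, "y": 0.01, "z": 0, "wx": 0, "wy": 0, "wz": 0},
])

```text
t: 10.17
eef_pos: [0.5247, 0.0617, 0.2766]
tool_rot: [-0.001, 0.744, 0.668, -0.001]
contact_force: [-7.4, 1.0, 2.1]
gripper_width: 0.083
```

Contact is at TCP x≈0.523, within 2 mm of the fitted rail position. I'll back off about 4 mm to centre the mouth and lower.

jog_arm([
  {"x": 0, "y": -0.021, "z": 0, "wx": 0.001, "wy": 0, "wz": 0},
  {"x": 0, "y": -0.021, "z": 0.02, "wx": 0.001, "wy": 0, "wz": 0},
  {"x": 0, "y": -0.021, "z": 0.04, "wx": 0.001, "wy": 0, "wz": 0},
  {"x": 0, "y": -0.021, "z": 0.06, "wx": 0.001, "wy": 0, "wz": 0},
  {"x": 0, "y": -0.021, "z": 0.075, "wx": 0.001, "wy": 0, "wz": 0},
  {"x": 0, "y": -0.021, "z": 0.085, "wx": 0.001, "wy": 0, "wz": 0},
  {"x": 0, "y": -0.021, "z": 0.085, "wx": 0.001, "wy": 0, "wz": 0},
])

```text
t: 10.75
eef_pos: [0.5203, 0.062, 0.259]
tool_rot: [-0.002, 0.744, 0.668, -0.002]
contact_force: [-0.2, -0.5, -1.9]
gripper_width: 0.085
```

jog_arm([
  {"x": 0, "y": 0, "z": 0.01, "wx": 0, "wy": 0, "wz": 0},
  {"x": 0, "y": 0, "z": 0.02, "wx": 0, "wy": 0, "wz": 0},
  {"x": 0, "y": 0, "z": 0.02, "wx": 0, "wy": 0, "wz": 0},
])

```text
t: 11.0
eef_pos: [0.5202, 0.0619, 0.2546]
tool_rot: [-0.003, 0.744, 0.668, -0.002]
contact_force: [-0.9, -0.2, -1.8]
gripper_width: 0.086
```

jog_arm([
  {"x": 0, "y": 0, "z": 0.01, "wx": 0, "wy": 0, "wz": 0},
  {"x": 0, "y": 0, "z": 0.015, "wx": 0, "wy": 0, "wz": 0},
  {"x": 0, "y": 0, "z": 0.015, "wx": 0, "wy": 0, "wz": 0},
])

```text
t: 11.25
eef_pos: [0.52, 0.0618, 0.2514]
tool_rot: [-0.003, 0.744, 0.668, -0.003]
contact_force: [0.0, -0.9, -2.0]
gripper_width: 0.084
```

jog_arm([
  {"x": 0, "y": 0, "z": 0.005, "wx": 0, "wy": 0, "wz": 0},
  {"x": 0, "y": 0, "z": 0.01, "wx": 0, "wy": 0, "wz": 0},
  {"x": 0, "y": 0, "z": 0.01, "wx": 0, "wy": 0, "wz": 0},
])

```text
t: 11.5
eef_pos: [0.5201, 0.0619, 0.2496]
tool_rot: [-0.002, 0.744, 0.668, -0.003]
contact_force: [-0.5, -0.2, 0.5]
gripper_width: 0.08
```

Contact: the force changed by +2.5 N at a hook height of ~0.218 m, which agrees with the picture fit (0.2186 m). A lip on top of the rail would touch at 0.233 m, so the hooks are seated. I'll settle, then work out the slide.

jog_arm([
  {"x": 0, "y": 0, "z": 0.004, "wx": 0, "wy": 0, "wz": 0},
  {"x": 0, "y": 0, "z": 0.004, "wx": 0, "wy": 0, "wz": 0},
  {"x": 0, "y": 0, "z": 0.004, "wx": 0, "wy": 0, "wz": 0},
  {"x": 0, "y": 0, "z": 0.004, "wx": 0, "wy": 0, "wz": 0},
])

```text
t: 11.83
eef_pos: [0.5201, 0.062, 0.2495]
tool_rot: [-0.002, 0.744, 0.668, -0.003]
contact_force: [-3.5, -0.9, 6.3]
gripper_width: 0.088
```

```bash
python3 - <<'E'
from g import *
st()
c,s=np.cos(sp[2]),np.sin(sp[2]); t,r=tool(); d=t[:2]-sp[:2]
print('tcp in stand',np.round([c*d[0]+s*d[1],-s*d[0]+c*d[1]],4))
hang(-.0602,.2185,.001)
# mark: red clip pixels in both clean pictures; clip runs along stand x
for cam,(x0,y0,x1,y1) in dict(scene=(285,215,308,236),top=(308,205,328,232)).items():
    im=cv2.imread(f'pics/{cam}0.png'); h=cv2.cvtColor(im,cv2.COLOR_BGR2HSV)[y0:y1,x0:x1]
    m=((h[...,0]<8)|(h[...,0]>172))&(h[...,1]>150)&(h[...,2]>70)
    vv,uu=np.nonzero(m); 
    P=np.array([atz(cam,(u+x0,v+y0),.012)[:2] for u,v in zip(uu,vv)])-sp[:2]
    L=np.c_[c*P[:,0]+s*P[:,1],-s*P[:,0]+c*P[:,1]]
    print(cam,len(L),'x range',np.round(np.percentile(L[:,0],[5,50,95]),4),'y',np.round(np.percentile(L[:,1],[5,50,95]),4),'slope',np.round(np.polyfit(L[:,0],L[:,1],1),4))
E
```

```text
{'t': 11.833, 'q': [0.623, 0.399, -1.074, 1.837, 0.383, 1.142, -0.691], 'eef_pos': [0.52, 0.062, 0.25], 'tool_rot': [-0.002, 0.744, 0.668, -0.003], 'contact_force': [-3.467, -0.874, 6.329], 'gripper_width': 0.088}
tcp in stand [-0.0151  0.0791]
shift [-0.6966  0.0235 -0.0018] turn [-0.0022  0.0003 -0.0002]
scene 18 x range [-0.027  -0.0161  0.0073] y [-0.0736 -0.0648 -0.0604] slope [ 0.0368 -0.0652]
top 54 x range [-0.0363 -0.0167  0.0085] y [-0.0659 -0.0623 -0.0588] slope [-0.0027 -0.0625]
```

jog_arm([
  {"x": -0.03, "y": 0, "z": -0.003, "wx": 0, "wy": 0, "wz": 0},
  {"x": -0.07, "y": 0, "z": -0.003, "wx": -0.001, "wy": 0, "wz": 0},
  {"x": -0.11, "y": 0, "z": -0.003, "wx": -0.001, "wy": 0, "wz": 0},
  {"x": -0.15, "y": 0, "z": -0.003, "wx": -0.001, "wy": 0, "wz": 0},
  {"x": -0.19, "y": 0, "z": -0.003, "wx": -0.001, "wy": 0, "wz": 0},
  {"x": -0.22, "y": 0, "z": -0.003, "wx": -0.001, "wy": 0, "wz": 0},
  {"x": -0.22, "y": 0, "z": -0.003, "wx": -0.001, "wy": 0, "wz": 0},
])

```text
t: 12.42
eef_pos: [0.5153, 0.016, 0.2498]
tool_rot: [-0.001, 0.745, 0.667, -0.002]
contact_force: [0.4, -0.2, -3.0]
gripper_width: 0.089
```

```bash
python3 -c "
from g import *
st();hang(-.062,.2185,-.0035)"
```

```text
{'t': 12.417, 'q': [0.722, 0.38, -1.077, 1.856, 0.369, 1.131, -0.598], 'eef_pos': [0.515, 0.016, 0.25], 'tool_rot': [-0.001, 0.745, 0.667, -0.002], 'contact_force': [0.433, -0.198, -2.997], 'gripper_width': 0.089}
shift [-4.744e-01  1.800e-03  1.000e-04] turn [-0.0013  0.0006 -0.0011]
```

jog_arm([
  {"x": -0.04, "y": 0, "z": 0, "wx": 0, "wy": 0, "wz": 0},
  {"x": -0.08, "y": 0, "z": 0, "wx": -0.001, "wy": 0, "wz": -0.001},
  {"x": -0.12, "y": 0, "z": 0, "wx": -0.001, "wy": 0, "wz": -0.001},
  {"x": -0.16, "y": 0, "z": 0, "wx": -0.001, "wy": 0, "wz": -0.001},
  {"x": -0.2, "y": 0, "z": 0, "wx": -0.001, "wy": 0, "wz": -0.001},
  {"x": -0.24, "y": 0, "z": 0, "wx": -0.001, "wy": 0, "wz": -0.001},
  {"x": -0.24, "y": 0, "z": 0, "wx": -0.001, "wy": 0, "wz": -0.001},
])

```text
t: 13.0
eef_pos: [0.51, -0.0341, 0.2497]
tool_rot: [0.0, 0.745, 0.667, -0.002]
contact_force: [-0.5, -1.3, -2.0]
gripper_width: 0.086
```

jog_arm([
  {"x": -0.04, "y": 0, "z": 0, "wx": 0, "wy": 0, "wz": 0},
  {"x": -0.08, "y": 0, "z": 0, "wx": 0, "wy": 0, "wz": 0},
  {"x": -0.12, "y": 0, "z": 0, "wx": 0, "wy": 0, "wz": 0},
  {"x": -0.16, "y": 0, "z": 0, "wx": 0, "wy": 0, "wz": 0},
  {"x": -0.2, "y": 0, "z": 0, "wx": 0, "wy": 0, "wz": 0},
  {"x": -0.23, "y": 0, "z": 0, "wx": 0, "wy": 0, "wz": 0},
  {"x": -0.23, "y": 0, "z": 0, "wx": 0, "wy": 0, "wz": 0},
])

```text
t: 13.58
eef_pos: [0.5048, -0.0818, 0.2497]
tool_rot: [0.001, 0.745, 0.667, -0.002]
contact_force: [-0.7, -0.5, -1.7]
gripper_width: 0.083
```

```bash
python3 - <<'E'
from g import *
st();hang(-.062,.2185,-.0035)
im=cams.read_camera('scene')[:,:,::-1].copy(); cv2.imwrite('pics/scene3.png',im)
im=cams.read_camera('top')[:,:,::-1].copy(); cv2.imwrite('pics/top3.png',im)
h=cv2.cvtColor(cv2.imread('pics/scene3.png'),cv2.COLOR_BGR2HSV); m=cv2.inRange(h,(60,120,40),(85,255,255)); m[:110]=0;m[240:]=0;m[:,:230]=0;m[:,360:]=0
c=max(cv2.findContours(m,0,2)[0],key=cv2.contourArea); print('green corners',cv2.approxPolyDP(c,3,True)[:,0].tolist())
t,r=tool(); o=t-[0,0,.1555]; Rb=R.from_euler('Z',sp[2])
print('pred',np.round(proj('scene',o+Rb.apply([[-.004,y,z] for y,z in((.075,0),(.075,.13),(.023,.13),(.023,.19),(-.023,.19),(-.023,.13),(-.075,.13),(-.075,0))])),1).tolist())
E
```

```text
{'t': 13.583, 'q': [0.911, 0.364, -1.067, 1.868, 0.357, 1.121, -0.4], 'eef_pos': [0.505, -0.082, 0.25], 'tool_rot': [0.001, 0.745, 0.667, -0.002], 'contact_force': [-0.705, -0.543, -1.669], 'gripper_width': 0.083}
shift [ 0.0175  0.0007 -0.0016] turn [-0.0005  0.0012 -0.0017]
green corners [[304, 144], [303, 156], [297, 158], [293, 146], [293, 165], [279, 169], [279, 209], [297, 204], [299, 188], [301, 203], [317, 198], [317, 160], [303, 161]]
pred [[278.3, 211.2], [278.2, 169.6], [292.4, 165.9], [292.6, 146.0], [304.9, 143.2], [304.5, 162.7], [317.7, 159.3], [316.5, 199.0]]
```

jog_arm([
  {"x": 0.008, "y": 0, "z": 0, "wx": 0, "wy": 0.001, "wz": -0.001},
  {"x": 0.015, "y": 0, "z": 0, "wx": 0, "wy": 0.001, "wz": -0.0015},
  {"x": 0.015, "y": 0, "z": 0.002, "wx": 0, "wy": 0.001, "wz": -0.0015},
  {"x": 0.015, "y": 0, "z": 0.004, "wx": 0, "wy": 0.001, "wz": -0.0015},
  {"x": 0.015, "y": 0, "z": 0.004, "wx": 0, "wy": 0.001, "wz": -0.0015},
])

```text
t: 14.1
eef_pos: [0.5055, -0.076, 0.2495]
tool_rot: [-0.001, 0.743, 0.669, 0.0]
contact_force: [-1.8, 2.9, 2.5]
gripper_width: 0.083
```

jog_arm([
  {"x": -0.006, "y": 0, "z": 0, "wx": 0, "wy": 0, "wz": 0},
  {"x": -0.012, "y": 0, "z": 0, "wx": 0, "wy": 0, "wz": 0},
  {"x": -0.012, "y": 0, "z": 0, "wx": 0, "wy": 0, "wz": 0},
  {"x": -0.012, "y": 0, "z": 0, "wx": 0, "wy": 0, "wz": 0},
])

```text
t: 14.43
eef_pos: [0.5055, -0.0785, 0.2496]
tool_rot: [-0.001, 0.743, 0.669, 0.0]
contact_force: [-0.0, 0.7, 0.8]
gripper_width: 0.083
```

```bash
python3 - <<'E'
from g import *
st();hang(-.0625,.2185,-.0035)
im=cams.read_camera('scene')[:,:,::-1].copy()
t,r=tool(); o=t-[0,0,.1555]; Rb=R.from_euler('Z',sp[2])
f=lambda P:((proj('scene',P)-[230,110]+.5)*5-.5).astype(int)
im=cv2.resize(im[110:225+5,230:380],None,fx=5,fy=5,interpolation=2)
ax=o+Rb.apply([.0115,0,0])
a,b=f([ax,[ax[0],ax[1],.016]]); cv2.line(im,tuple(map(int,a)),tuple(map(int,b)),(255,0,255),1)
cv2.circle(im,tuple(map(int,b)),4,(255,255,0),1)
cv2.imwrite('pics/s4.png',im)
E
```

```text
{'t': 14.433, 'q': [0.91, 0.365, -1.071, 1.868, 0.355, 1.118, -0.396], 'eef_pos': [0.505, -0.078, 0.25], 'tool_rot': [-0.001, 0.743, 0.669, 0.0], 'contact_force': [-0.008, 0.741, 0.755], 'gripper_width': 0.083}
shift [-0.0019 -0.0008 -0.0019] turn [-0.0002 -0.0003  0.0007]
```

View pics/s4.png

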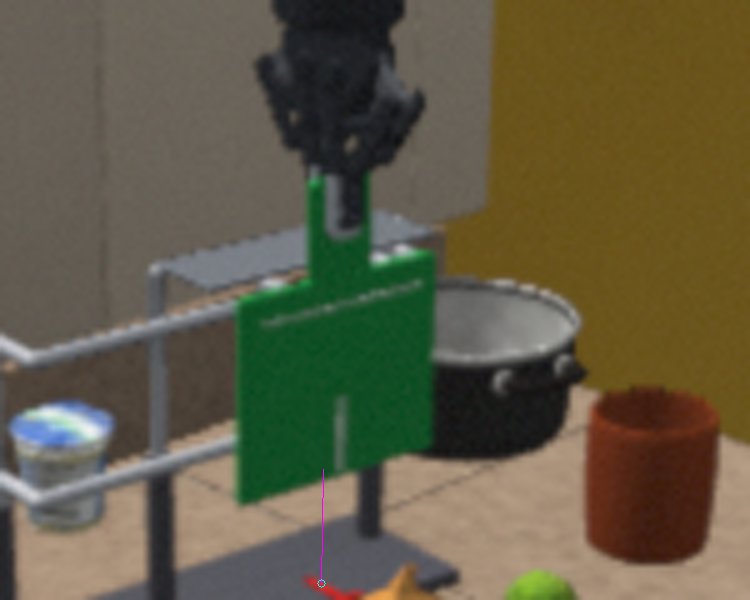

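Picture 10: the board hangs under the guard, and its centre line dropped to the foot lands on the red clip (about 322,583). I'll release.

jog_arm([
  {"x": 0, "y": 0, "z": 0, "wx": 0, "wy": 0, "wz": 0},
  {"x": 0, "y": 0, "z": 0, "wx": 0, "wy": 0, "wz": 0},
  {"x": 0, "y": 0, "z": 0, "wx": 0, "wy": 0, "wz": 0},
  {"x": 0, "y": 0, "z": 0, "wx": 0, "wy": 0, "wz": 0},
  {"x": 0, "y": 0, "z": 0, "wx": 0, "wy": 0, "wz": 0},
], hand=-0.4)

```text
t: 14.9
eef_pos: [0.5054, -0.0787, 0.2496]
tool_rot: [-0.001, 0.743, 0.669, 0.0]
contact_force: [-0.0, 0.6, -0.2]
gripper_width: 0.301
```

jog_arm([
  {"x": 0, "y": 0, "z": -0.05, "wx": 0, "wy": 0, "wz": 0},
  {"x": 0, "y": 0, "z": -0.12, "wx": 0, "wy": 0, "wz": 0},
  {"x": 0, "y": 0, "z": -0.2, "wx": 0, "wy": 0, "wz": 0},
  {"x": 0, "y": 0, "z": -0.32, "wx": 0, "wy": 0, "wz": 0},
  {"x": 0, "y": -0.1, "z": -0.45, "wx": 0, "wy": 0, "wz": 0},
  {"x": 0, "y": -0.2, "z": -0.6, "wx": 0, "wy": 0, "wz": 0},
  {"x": 0, "y": -0.2, "z": -0.8, "wx": 0, "wy": 0, "wz": 0},
  {"x": -0.3, "y": -0.2, "z": -0.8, "wx": 0, "wy": 0, "wz": 0},
  {"x": -0.6, "y": -0.2, "z": -0.8, "wx": 0, "wy": 0, "wz": 0},
  {"x": -1, "y": -0.2, "z": -0.8, "wx": 0, "wy": 0, "wz": 0},
  {"x": -1, "y": -0.2, "z": -0.8, "wx": 0, "wy": 0, "wz": 0},
])

```text
t: 15.82
eef_pos: [0.4479, -0.242, 0.4108]
tool_rot: [0.001, 0.743, 0.669, -0.0]
contact_force: [1.3, -1.0, -1.0]
gripper_width: 0.3
```

```bash
python3 - <<'E'
from g import *
st()
def g(c):
    im=cams.read_camera(c)[:,:,::-1].copy(); return im
s=g('scene'); 
for n in('board_green','board_red','board_yellow','green_hooks','mark'): print(n,[(np.round(q['location'],1).tolist(),round(q['confidence'],2)) for q in finder.place_of('scene',n)[:1]])
t=g('top')
for n in('board_green','board_red','board_yellow','green_hooks','mark'): print(n,[(np.round(q['location'],1).tolist(),round(q['confidence'],2)) for q in finder.place_of('top',n)[:1]])
cv2.imwrite('pics/f.png',np.vstack([cv2.resize(s[110:260,150:370],(440*3//2,450*1))[:320],cv2.resize(t[130:240,150:370],(660,260))]))
h=cv2.cvtColor(s,cv2.COLOR_BGR2HSV); m=cv2.inRange(h,(60,120,40),(85,255,255)); m[:110]=0;m[225:]=0;m[:,:230]=0;m[:,360:]=0
c=max(cv2.findContours(m,0,2)[0],key=cv2.contourArea); print('green corners',cv2.approxPolyDP(c,3,True)[:,0].tolist())
Rb=R.from_euler('Z',sp[2]); o=np.array([.5055,-.0785,.094])
print('pred',np.round(proj('scene',o+Rb.apply([[-.004,y,z] for y,z in((.075,0),(.075,.13),(.023,.13),(.023,.19),(-.023,.19),(-.023,.13),(-.075,.13),(-.075,0))])),1).tolist())
E
```

```text
{'t': 15.817, 'q': [1.296, 0.199, -1.06, 1.635, 0.176, 1.411, 0.112], 'eef_pos': [0.448, -0.242, 0.411], 'tool_rot': [0.001, 0.743, 0.669, -0.0], 'contact_force': [1.332, -0.998, -0.976], 'gripper_width': 0.3}
board_green [([296.8, 204.0], 0.86)]
board_red [([193.4, 269.2], 0.95)]
board_yellow [([192.6, 270.0], 0.48)]
green_hooks [([293.1, 162.4], 0.6)]
mark [([296.9, 224.9], 0.58)]
board_green [([320.5, 207.6], 0.55)]
board_red [([171.2, 203.3], 0.56)]
board_yellow [([178.9, 181.1], 0.97)]
green_hooks [([325.0, 193.6], 0.63)]
mark [([315.6, 212.9], 0.58)]
green corners [[303, 144], [293, 147], [292, 165], [277, 172], [277, 209], [295, 204], [297, 188], [298, 202], [315, 198], [316, 160], [303, 162]]
pred [[277.8, 211.4], [277.7, 169.8], [291.9, 166.1], [292.1, 146.2], [304.4, 143.4], [304.1, 162.9], [317.3, 159.5], [316.1, 199.2]]
```

View pics/f.png

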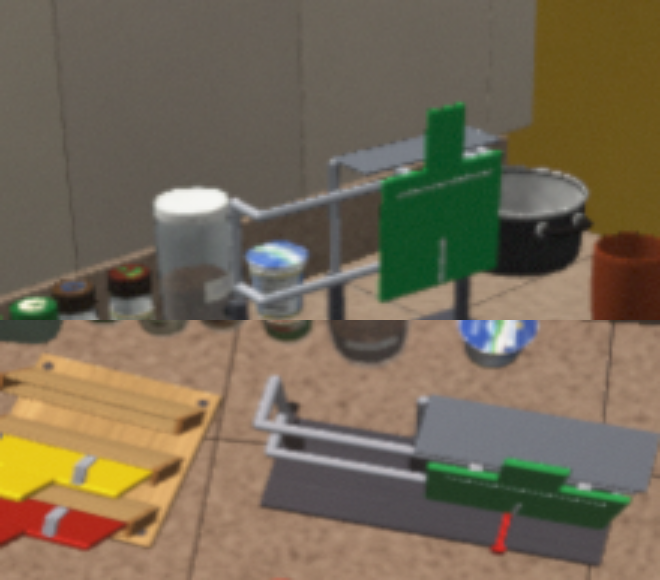

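Picture 11: the board hangs upright by itself under the guard plate, directly above the red clip, and the other boards haven't moved. One numeric centring check from the top view, then hand in.

```bash
python3 - <<'E'
from g import *
c,s=np.cos(sp[2]),np.sin(sp[2])
im=cams.read_camera('top')[:,:,::-1].copy(); h=cv2.cvtColor(im,cv2.COLOR_BGR2HSV)
def Y(u,v,z):
    d=atz('top',(u,v),z)[:2]-sp[:2]; return np.round([c*d[0]+s*d[1],-s*d[0]+c*d[1]],4)
m=cv2.inRange(h,(55,120,40),(85,255,255)); m[:,:285]=0;m[:,370:]=0;m[:175]=0;m[225:]=0
k=max(cv2.findContours(m,0,2)[0],key=cv2.contourArea)
for p in cv2.approxPolyDP(k,2,True)[:,0]: print(p,'z.094',Y(*p,.094),'z.224',Y(*p,.224),'z.284',Y(*p,.284))
vv,uu=np.nonzero((((h[...,0]<8)|(h[...,0]>172))&(h[...,1]>150)&(h[...,2]>70))[208:235,305:330])
print('clip y',np.median([Y(u+305,v+208,.012)[1] for u,v in zip(uu,vv)]))
E
```

```text
[292 191] z.094 [0.0233 0.0163] z.224 [-0.0156  0.0114] z.284 [-0.0335  0.0091]
[295 194] z.094 [0.0173 0.0073] z.224 [-0.0208  0.0036] z.284 [-0.0383  0.0018]
[316 198] z.094 [ 0.0184 -0.0458] z.224 [-0.0198 -0.0426] z.284 [-0.0374 -0.0412]
[316 195] z.094 [ 0.026  -0.0442] z.224 [-0.0132 -0.0413] z.284 [-0.0312 -0.0399]
clip y -0.0624
```

```bash
python3 -c "
from station import bot
print(bot.hand_in())"
```

```text
the job is handed in; nothing more can be done
None
```

The green board now hangs by itself from the rail, under the guard plate and over the red mark, and the job is handed in (about 16 s used). No verdict came back.

**What I did**
- I gripped the board by its tab in the rear slot and drew it about 130 mm out along the slope. The forces read between the pull moves were under 6 N.
- I found the rail by touch, front to back. I then lowered the board until the hooks rested at about 0.218 m, reading 2.5 to 8 N against a limit of 35 N. The picture fit had given 0.219 m.
- I slid it right almost unloaded, set it down and let go.

**Last checks**
- **Hanging:** in the last pictures it is upright in both views and square to the rail. The arm was well clear.
- **Centring:** from the top view, the board's middle is at about −63 mm along the rail and the mark at −62.4 mm, so they are about 1 mm apart. The mark estimates from other views ranged from −60 to −65 mm, still well inside the 10 mm allowed.
- **Other things:** the red and yellow boards looked unmoved. The food and dishes I could see were where they had been, but I did not measure them again.

**Disagreements**
- The rail's fitted front-to-back position differed from the felt one by about 3 mm, so I used the felt one.
- The trained network gave two wrong answers: once it took another spot for the mark, and in the last scene picture it placed the yellow board on the red one. Both had lower confidence and I ignored them.

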